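Spin check of a specimen carousel under the height gauge

ROBOT

A 7-joint arm with a two-finger parallel gripper is mounted at the origin on the work surface. World frame = base frame: x ahead of the robot, y to its left, z up, the work surface at z = 0. Lengths are in m, angles in rad, forces in N, time in s.
With the tool pointing down it reaches from about 0.425 to 0.925 m from the base axis. Payload 6.8 kg.
Tool frame: the origin (TCP) lies midway between the tips of the shut fingers; the grasp point (between the pads) lies 19 mm behind it (bot.grasp_offset is the distance from the TCP to the grasp point, in m); z points along the fingers, x is the direction in which the jaws open and shut, and the axes are right-handed (so a half turn about z gives the same grasp; the last joint's range is limited). The gripper opens to 85 mm and grips with 20 to 120 N. Pads are 22 mm wide; open, the fingers measure 114 mm over their backs; the gripper's body (76 mm by 85 mm) begins 54 mm behind the grasp point. The pads swing forward as they close: fully open they stand 13 mm farther back than shut.
Start: joints at [1.082, 0.477, 0.022, 1.555, -0.011, 1.109, -0.083], TCP at [0.251, -0.627, 0.231] pointing down, gripper open.
Joint ranges: [-2.96, 2.96], [-0.34, 2.1], [-1.41, 1.46], [0.24, 2.44], [-1.37, 4.51], [0.17, 1.92], [-2.96, 2.96]. Speed limits (rad/s): [2.39, 2.39, 3.14, 3.14, 3.14, 3.14, 3.14].

INTERFACE

Orientations are given as a unit quaternion [w, x, y, z].
In Python, from station import bot, imaging gives the robot as it stands. The module is installed in compiled form; this text tells all that it offers.
- The arm moves only by the tool apply_moves, never from a script. Its argument "increments" is a list of rows, each a list of 7 numbers: the shift along the tool's x, y, z in mm, then the turn, a rotation vector about the tool's x, y, z in degrees, then the closure, from -1 (fully open) to 1 (shut). In form: [[dx, dy, dz, rx, ry, rz, grip], ...]. A call has exactly 8 rows; each row shifts and turns the pose as measured when the row begins, along the tool's axes as they then stand; what a row does not reach is not made up. A row lasts 1/8 s, in which the tool goes at most 62.5 mm and 10.7 degrees, less where a joint would pass 70% of its speed; a pose out of reach is approached as far as the arm can. A call with a gripper value outside its range is refused whole. The fingers move at their own pace and stop on an object; "grip_force" is the grip in N (left out, the last holds). Time passes only in rows, so rows that do not move let the fingers close, or fill a call up. It gives the time, the measured TCP pose, the force and the opening at its end, in the units of the state.
- bot.get_obs(): the state, without advancing time (a new reading comes with each control period).
- imaging.read_camera(name): name is "scene" or "top" or "wrist"; returns the picture (480x640x3 uint8, red, green, blue); there is no depth.
- imaging.get_calibration(name): a dict with "K" (3x3 intrinsics, pixels), "k1" (the pictures are not rectified: a ray, as slopes to the right and down, at radius r is drawn at 1 + k1 r^2 times it, then the intrinsics apply), "extrinsics" (4x4, takes a point from camera to world coordinates). Camera axes: x right, y down, z forward; pixel columns grow to the right and rows downward; lengths in m; the calibration is good to about 2 mm. A picture is of the moment at which its call begins: read the wrist's pose just before it. get_calibration takes no time and is no camera call; for the wrist camera it gives the pose at the moment of the call.
- bot.hand_in(): hands the job in, once; it reports no verdict.
The state is a dict: "t": time; "q": joint angles; "joint_vel": joint speeds; "joint_torque": joint torques, N m; "eef_pos": TCP position; "tool_rot": TCP orientation; "contact_force": force on the tool from outside, world axes, zero at the start; "torque": the same for the moment, N m; "gripper_width": opening from 0.0 (shut) to 1.0 (fully open).
Only numpy, scipy, OpenCV 4.12 (cv2) and the standard library are available. Lean on these libraries where they do the work, as an engineer would, in place of code of your own. Each camera call takes 0.05 s, during which the arm holds its last target.

TASK

One mount in the specimen carousel is not pushed home and catches on the height gauge when the carousel goes round. Find it (turning the carousel gently, so that it never knocks hard on the gauge), press it fully home with no more force than it needs and without pressing on the polished tops of the other mounts, and then spin the carousel briskly by hand and let go, so that it runs free under the gauge, untouched, for at least six seconds and never slower than one turn in eight seconds. Leave everything else on the bench alone; the carousel may be left to run down by itself.

Things in the scene. Friction and masses are not known exactly. Their poses are not given: they have to be found in the camera images.
- stage: Specimen stage of an electron microscope, fixed on the bench: base plate 250 x 210 mm, slides and a column, all below 136 mm, carrying the carousel on an upright bearing. Origin on the bench under the carousel's axis, z up; its x axis points to the post of the height gauge.
- bearing (a joint): Angle (rad) the carousel has turned, anticlockwise from above, without stops; it counts on past a full turn. The bearing is light: friction about 0.0004 N m, inertia about 0.0035 kg m2 (a fifth more or less). Pushed up to speed and let go, the carousel runs on by itself and loses less than 0.2 rad/s each second.
- carousel: Aluminium plate 168 mm across, 16 mm thick, top 154 mm above the bench; steel hub 32 mm across, 7 mm high. Origin on the axis at bench level, turning with it. Six bores on a ring of 60 mm radius, at 0, 60, ... 300 degrees from its x axis, each holding a black resin mount 30 mm across.
- home_mounts: The five mounts that are home, in five of the six bores: black resin cylinders 30 mm across with a finished steel section in the flat top, standing 2 to 5.5 mm above the plate, each differently. Their polished tops must not be pressed on. Origin and axes are the carousel's.
- plunger (a point): Middle of one of six round knurled spring plungers, 12 mm thick, that stick out of the carousel's rim level and radially, from 84 to 107 mm from the axis, 148 mm above the bench, at the same angles as the bores; this one lies on the carousel's x axis. A fingertip let down beside one can push the carousel round; at that radius it is clear below down to 110 mm above the bench.
- gauge_blade (a point): Underside of the fixed gauge blade, 60 mm from the axis along the stage's x axis, 161.5 mm above the bench. The steel blade is 8 mm wide and reaches over the plate from 90 to 38 mm from the axis. Mounts that are home pass 2 mm or more below it; one that stands proud strikes its side and throws the carousel a little back, from either direction.
- gauge: The fixed height gauge: a steel post 16 x 24 mm, 134 to 150 mm from the axis along the stage's x axis, and an arm 12 mm wide from it over the blade; 183 mm high in all. Its origin and axes are the stage's.
- proud_mount (a joint): How far (m) the one mount that is not home stands above its seat: 0 = home, about 8 mm at the start. Which bore it is in is not told; it is to be found by feel or by eye. Its top may be touched. A plunger's nose grips it: it slides down under a steady push of about 10 N on its top, then meets a hard seat, and stays down.
- tweezers: Bystander: a pair of steel tweezers, 120 mm long, lying along its x axis, origin on the table under its middle.
- driver: Bystander: a small screwdriver, 160 mm long, lying along its x axis, origin on the table under it.
- spare_mount1: Bystander: a spare mount like those in the carousel, 30 mm across and 20 mm high, origin under its centre.
- spare_mount2: Bystander: another spare mount, 30 mm across and 20 mm high, origin under its centre.
- duster: Bystander: an upright spray can, 64 mm across and 190 mm high, origin under its centre.
- dish: Bystander: a shallow glass dish, 90 mm across and 16 mm high, origin under its centre.
- stub_box: Bystander: an open white divided box, 120 x 90 x 30 mm, origin under its centre.

How it is judged:
By the outcome, as a careful person would: the job done as asked, in the order asked, and still so for the second after the job is handed in, with the robot touching nothing.
It also fails if it takes over 72 s, if anything falls off the work surface, if the arm or the gripper's body presses on something with over 40 N, if the wrist force passes 120 N, or if a joint passes its speed limit or range.

## Working session

There is one attempt and no reset: what is moved stays moved. The work goes in short steps, Python scripts to look and compute and a tool call to move; the robot and the scene stay as the last step left them, time stands still between calls to the robot, and variables do not carry over. Pictures are saved under pics/ and viewed, and the job is handed in when it is done.

Besides the shell and the picture viewer there is one more tool, called after "Request:" as name(argument=value, ...) on one line, values as JSON. apply_moves: Moves the arm, as the interface text tells. Its arguments: {"type":"object","properties":{"increments":{"type":"array","items":{"type":"array","items":{"type":"number"}}},"grip_force":{"type":"number"}},"required":["increments"]}

```bash
mkdir -p pics; ls; python3 - <<'E'
from station import bot, imaging
import cv2, numpy as np
np.set_printoptions(precision=4,suppress=True)
o=bot.get_obs()
for k,v in o.items(): print(k,np.round(v,4))
for n in ("scene","top"):
    im=imaging.read_camera(n); cv2.imwrite(f"pics/{n}0.png",im[:,:,::-1])
for n in ("scene","top","wrist"):
    c=imaging.get_calibration(n); print(n,c["K"],c["k1"]);print(np.array(c["extrinsics"]))
E
```

```text
pics
t 0.0
q [ 1.0819  0.4778  0.0223  1.5565 -0.0115  1.1093 -0.0831]
joint_vel [-0.002   0.0001 -0.0002  0.0001  0.0008 -0.0004 -0.0009]
joint_torque [ -0.0012 -59.646    1.6071 -28.1201   0.0125   0.0094   0.    ]
eef_pos [ 0.2506 -0.6261  0.2303]
tool_rot [-0.0005  0.8282 -0.5605 -0.0008]
contact_force [-0.2535  0.4008 -0.3927]
torque [-0.018   0.0308 -0.0248]
gripper_width 1.0004
scene [[612.8659   0.     321.3312]
 [  0.     612.8659 231.3438]
 [  0.       0.       1.    ]] -0.1798590591727481
[[ 0.8154  0.3769 -0.4394  1.1468]
 [ 0.5789 -0.5318  0.6181 -0.7636]
 [-0.0007 -0.7584 -0.6518  0.9329]
 [ 0.      0.      0.      1.    ]]
top [[563.4443   0.     321.1458]
 [  0.     563.4443 242.3057]
 [  0.       0.       1.    ]] -0.08452544054686384
[[-0.0146 -0.9876  0.1564  0.419 ]
 [-0.9999  0.0145 -0.0017  0.0441]
 [-0.0006 -0.1564 -0.9877  1.1955]
 [ 0.      0.      0.      1.    ]]
wrist [[412.78     0.     322.4846]
 [  0.     412.78   241.3085]
 [  0.       0.       1.    ]] -0.06864692105608937
[[ 0.3715 -0.8801 -0.2956  0.3265]
 [-0.9284 -0.353  -0.1158 -0.5961]
 [-0.0024  0.3175 -0.9483  0.3734]
 [ 0.      0.      0.      1.    ]]
```

View pics/scene0.png

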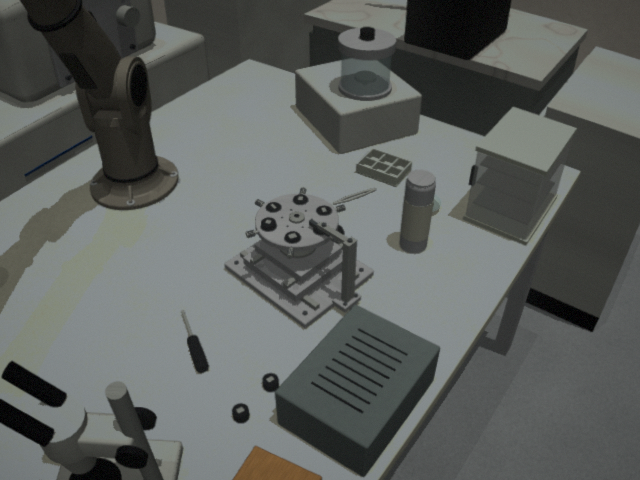

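View pics/top0.png

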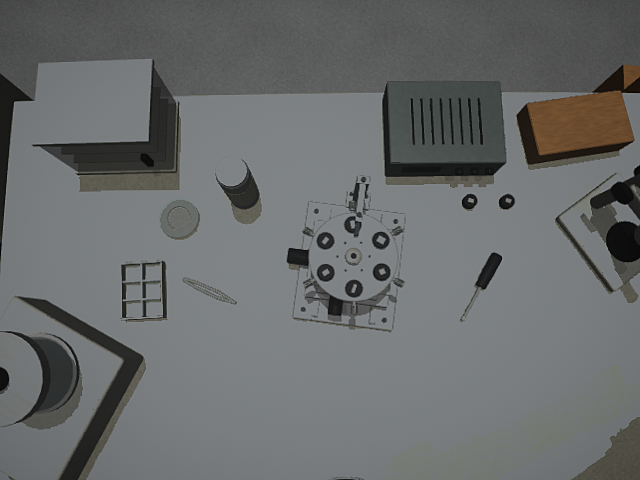

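The scene view shows the carousel at (297,218) with the gauge post at (349,270). The top view has the hub at (353,256) and the gauge above it at (360,195). I'll write the helpers and zoom in.

```bash
cat > h.py <<'E'
from station import bot, imaging
import cv2, numpy as np
np.set_printoptions(precision=4,suppress=True)
def ray(c,uv):
    K=np.array(c["K"]);p=(np.atleast_2d(uv)-K[:2,2])/np.array([K[0,0],K[1,1]])
    rd=np.linalg.norm(p,axis=1,keepdims=True); r=rd.copy()
    for _ in range(20): r=rd/(1+c["k1"]*r*r)
    p=p*np.where(rd>0,r/np.maximum(rd,1e-9),1)
    E=np.array(c["extrinsics"]); d=np.c_[p,np.ones(len(p))]@E[:3,:3].T
    return E[:3,3],d
def onz(c,uv,z):
    o,d=ray(c,uv); s=(z-o[2])/d[:,2]; return o+d*s[:,None]
def proj(c,P):
    E=np.array(c["extrinsics"]);K=np.array(c["K"]); q=(np.atleast_2d(P)-E[:3,3])@E[:3,:3]
    p=q[:,:2]/q[:,2:]; r2=(p**2).sum(1,keepdims=True); p=p*(1+c["k1"]*r2)
    return p*np.array([K[0,0],K[1,1]])+K[:2,2]
def tri(obs):
    A=np.zeros((3,3));b=np.zeros(3)
    for c,uv in obs:
        o,d=ray(c,uv);d=d[0]/np.linalg.norm(d[0]);M=np.eye(3)-np.outer(d,d);A+=M;b+=M@o
    return np.linalg.solve(A,b)
E
python3 - <<'E'
import cv2
t=cv2.imread("pics/top0.png");cv2.imwrite("pics/topz.png",cv2.resize(t[165:340,270:430],None,fx=3.4,fy=3.4,interpolation=cv2.INTER_CUBIC))
t=cv2.imread("pics/scene0.png");cv2.imwrite("pics/scenez.png",cv2.resize(t[170:330,215:385],None,fx=3.7,fy=3.7,interpolation=cv2.INTER_CUBIC))
E
```

```text
(no output)
```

View pics/topz.png

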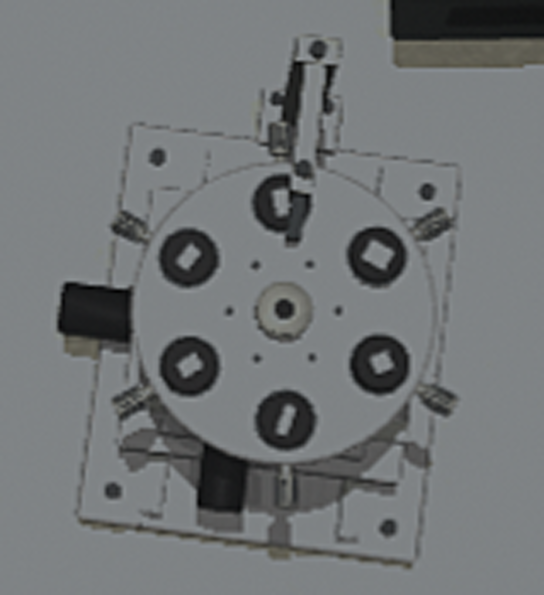

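View pics/scenez.png

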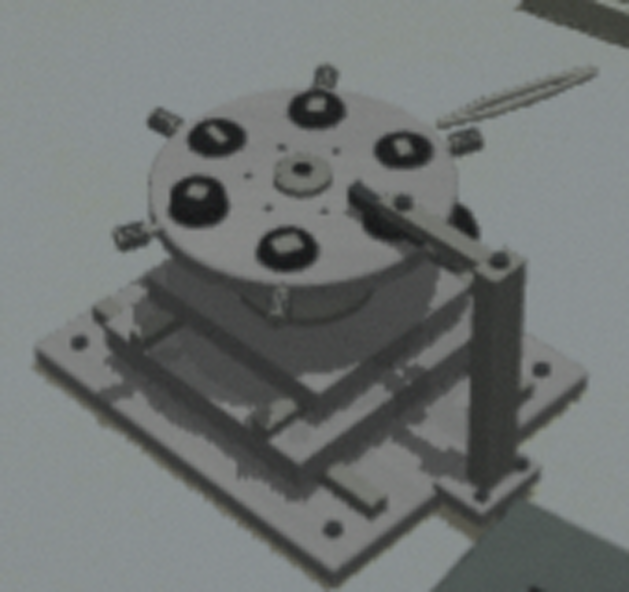

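The left mount in the scene zoom, at (200,200), looks taller than the rest. I'll check its height by triangulating the tops.

```bash
python3 - <<'E'
from h import *
ct=imaging.get_calibration("top");cs=imaging.get_calibration("scene")
T=lambda x,y:(270+x/3.4-.35,165+y/3.4-.35); S=lambda x,y:(215+x/3.7-.36,170+y/3.7-.36)
h=tri([(ct,T(284,309)),(cs,S(302,170))]);print("hub",h, onz(ct,T(284,309),.161))
H=onz(ct,T(284,309),.161)[0]
print("hub scene",onz(cs,S(302,170),.161))
# post top
print("post scene z.183",onz(cs,S(500,261),.183),"top",onz(ct,T(318,48),.183), "blade screw",onz(ct,T(304,168),.183),onz(cs,S(403,202),.183))
# plate corner
C=H[:2]
tops={'a':(T(281,203)),'b':T(377,256),'c':T(381,363),'d':T(287,420),'e':T(189,366),'f':T(189,257)}
for k,uv in tops.items():
    p=onz(ct,uv,.157)[0]; d=p[:2]-C; print(k,p[:2],np.linalg.norm(d)*1000,np.degrees(np.arctan2(d[1],d[0])), (proj(cs,p)-np.array([215,170]))*3.7)
E
```

```text
hub [ 0.5565 -0.0176  0.1582] [[ 0.5571 -0.0166  0.161 ]]
hub scene [[ 0.5577 -0.0212  0.161 ]]
post scene z.183 [[ 0.6986 -0.0425  0.183 ]] top [[ 0.6974 -0.0374  0.183 ]] blade screw [[ 0.6307 -0.028   0.183 ]] [[ 0.6327 -0.0331  0.183 ]]
a [ 0.6166 -0.0166] 59.54431184403315 0.03137574646161758 [[394.7207 210.6789]]
b [ 0.5862 -0.0687] 59.67946119102145 -60.76369540964569 [[289.325 241.606]]
c [ 0.5271 -0.0691] 60.394722257843064 -119.72357189934726 [[200.8608 199.8783]]
d [ 0.4969 -0.0171] 60.2103749920528 -179.5564713386128 [[217.6513 130.2843]]
e [0.5271 0.0356] 60.21856311422365 119.8778059304873 [[318.4051 102.0678]]
f [0.5872 0.0346] 59.4566287612621 59.578183799262426 [[404.9795 141.4566]]
```

Mount c, at world angle about -120° from the axis, is high in the scene view (residual about -10 px, the others +1 to +8), so it's the proud one. It sits well away from the gauge. I'll plan the approach above it with the fingers shut.

```bash
cat >> h.py <<'E'
from scipy.spatial.transform import Rotation as R
def getR(o):
    q=o["tool_rot"]; return R.from_quat([q[1],q[2],q[3],q[0]])
def plan(target,yaw,n,grip=1.0):
    """rows to take tool to target pos with tool x at world yaw deg, z down"""
    o=bot.get_obs(); p=np.array(o["eef_pos"]); r=getR(o)
    rt=R.from_matrix(np.array([[np.cos(np.radians(yaw)),np.sin(np.radians(yaw)),0],[np.sin(np.radians(yaw)),-np.cos(np.radians(yaw)),0],[0,0,-1]]))
    rv=(r.inv()*rt).as_rotvec(degrees=True)
    print("pos",p,"rotvec needed",rv.round(2),"world delta mm",(1000*(np.array(target)-p)).round(1))
    step=R.from_rotvec(rv/n,degrees=True); d=(np.array(target)-p)/n*1000
    for i in range(n):
        print((r.inv().apply(d)).round(1), (rv/n).round(2)); r=r*step
E
python3 - <<'E'
from h import *
ct=imaging.get_calibration("top")
T=lambda x,y:(270+x/3.4-.35,165+y/3.4-.35)
c=onz(ct,T(381,363),.166)[0];print("c",c)
print(onz(ct,(445,175),0.1),onz(ct,(388,165),0.15))
plan([c[0],c[1],.22],0,12)
E
```

```text
c [ 0.5262 -0.0681  0.166 ]
[[ 0.7262 -0.2096  0.1   ]] [[ 0.7333 -0.0886  0.15  ]]
pos [ 0.2506 -0.6261  0.2304] rotvec needed [ -0.05   0.09 -68.18] world delta mm [275.5 558.  -10.4]
[-34.6 -38.6   0.9] [-0.    0.01 -5.68]
[-30.6 -41.8   0.9] [-0.    0.01 -5.68]
[-26.4 -44.7   0.9] [-0.    0.01 -5.68]
[-21.8 -47.1   0.9] [-0.    0.01 -5.68]
[-17.  -49.    0.9] [-0.    0.01 -5.68]
[-12.1 -50.4   0.9] [-0.    0.01 -5.68]
[ -7.  -51.4   0.9] [-0.    0.01 -5.68]
[ -1.9 -51.8   0.9] [-0.    0.01 -5.68]
[  3.2 -51.8   0.9] [-0.    0.01 -5.68]
[  8.3 -51.2   0.9] [-0.    0.01 -5.68]
[ 13.3 -50.1   0.9] [-0.    0.01 -5.68]
[ 18.2 -48.5   0.9] [-0.    0.01 -5.68]
```

Request:
apply_moves(increments=[[-35,-39,1,0,0,-5.7,1],[-31,-42,1,0,0,-5.7,1],[-26,-45,1,0,0,-5.7,1],[-22,-47,1,0,0,-5.7,1],[-17,-49,1,0,0,-5.7,1],[-12,-50,1,0,0,-5.7,1],[-7,-51,1,0,0,-5.7,1],[-2,-52,1,0,0,-5.7,1]], grip_force=60)

```text
t: 1.1
eef_pos: [0.4317, -0.2437, 0.2191]
tool_rot: [-0.001, 0.982, -0.187, -0.003]
contact_force: [0.1, 0.2, -0.3]
gripper_width: 0.001
```

```bash
python3 - <<'E'
from h import *
plan([.5262,-.0681,.21],0,7)
o=bot.get_obs();print(o["contact_force"],o["gripper_width"],o["t"],np.abs(o["joint_vel"]).max())
E
```

```text
pos [ 0.4317 -0.2437  0.2191] rotvec needed [ -0.07   0.32 -21.59] world delta mm [ 94.5 175.6  -9.1]
[  3.3 -28.3   1.3] [-0.01  0.05 -3.08]
[  4.8 -28.1   1.3] [-0.01  0.05 -3.08]
[  6.3 -27.8   1.3] [-0.01  0.05 -3.08]
[  7.8 -27.4   1.3] [-0.01  0.05 -3.08]
[  9.3 -26.9   1.3] [-0.01  0.05 -3.08]
[ 10.7 -26.4   1.3] [-0.01  0.05 -3.08]
[ 12.1 -25.8   1.3] [-0.01  0.05 -3.08]
[ 0.1185  0.2318 -0.2519] 0.0008886083830809031 1.1 0.5063033519911233
```

Request:
apply_moves(increments=[[3,-28,1,0,0,-3.1,1],[5,-28,1,0,0,-3.1,1],[6,-28,1,0,0,-3.1,1],[8,-27,1,0,0,-3.1,1],[9,-27,1,0,0,-3.1,1],[11,-26,1,0,0,-3.1,1],[12,-20,1,0,0,-3,1],[0,0,0,0,0,0,1]])

```text
t: 2.1
eef_pos: [0.528, -0.0668, 0.2101]
tool_rot: [-0.001, 1.0, 0.009, -0.004]
contact_force: [-1.0, -1.0, 0.7]
gripper_width: 0.003
```

```bash
python3 - <<'E'
from h import *
plan([.5262,-.0681,.21],0,1)
cw=imaging.get_calibration("wrist")
for n in("wrist","scene"):
    im=imaging.read_camera(n); cv2.imwrite(f"pics/{n}1.png",im[:,:,::-1])
print(proj(cw,[[.5262,-.0681,.166]]))
E
```

```text
pos [ 0.528  -0.0668  0.2101] rotvec needed [-0.11  0.43  0.99] world delta mm [-1.8 -1.3 -0.1]
[-1.8  1.3  0.1] [-0.11  0.43  0.99]
[[319.9956 280.7176]]
```

View pics/wrist1.png

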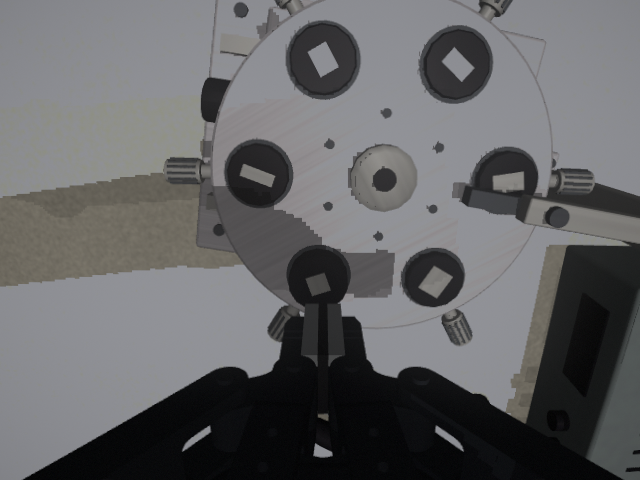

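View pics/scene1.png

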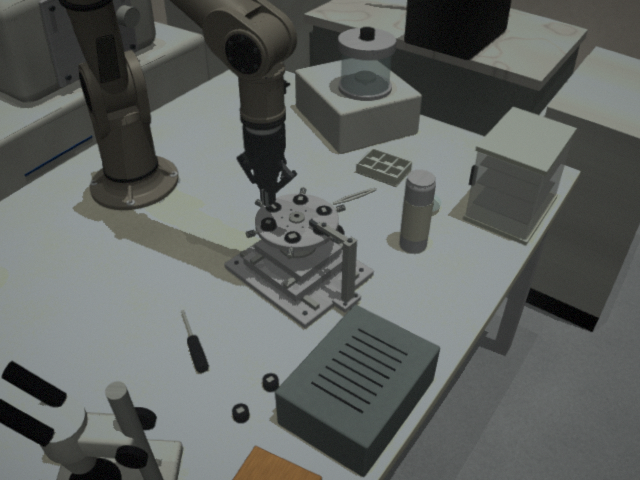

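The wrist view shows the target mount at (318,276) just ahead of the fingertips and b at (434,278). The gauge blade is at right, (490,197). Next I'll triangulate the steel sections between the top, scene and wrist views to check the heights.

```bash
python3 - <<'E'
from h import *
ct=imaging.get_calibration("top");cw=imaging.get_calibration("wrist");cs=imaging.get_calibration("scene")
T=lambda x,y:(270+x/3.4-.35,165+y/3.4-.35); S=lambda x,y:(215+x/3.7-.36,170+y/3.7-.36)
tt={'hub':T(284,309),'b':T(377,256),'c':T(381,363),'d':T(287,420),'e':T(189,366),'f':T(189,257)}
ss={'hub':S(302,170),'b':S(289,243),'c':S(200,190),'d':S(217,136),'e':S(316,103),'f':S(404,149)}
ww={'hub':(385,180),'b':(435,283),'c':(318,285),'d':(257,176),'e':(323,59),'f':(458,65)}
for k in tt:
    print(k,'top+wrist',tri([(ct,tt[k]),(cw,ww[k])]),'top+scene',tri([(ct,tt[k]),(cs,ss[k])]),'wrist+scene',tri([(cw,ww[k]),(cs,ss[k])]))
print(onz(cw,(318,275),.164),onz(cw,(385,180),.161))
E
```

```text
hub top+wrist [ 0.5512 -0.0148  0.1952] top+scene [ 0.5565 -0.0176  0.1582] wrist+scene [ 0.5559 -0.0205  0.1596]
b top+wrist [ 0.5822 -0.0678  0.1715] top+scene [ 0.5859 -0.069   0.157 ] wrist+scene [ 0.5856 -0.0725  0.1594]
c top+wrist [ 0.5245 -0.0665  0.1798] top+scene [ 0.5261 -0.0686  0.164 ] wrist+scene [ 0.5258 -0.0714  0.1663]
d top+wrist [ 0.4962 -0.0172  0.171 ] top+scene [ 0.4966 -0.0177  0.1542] wrist+scene [ 0.4955 -0.0199  0.1555]
e top+wrist [0.5264 0.0341 0.1499] top+scene [0.5262 0.0349 0.1575] wrist+scene [0.5258 0.0324 0.1586]
f top+wrist [0.5914 0.0337 0.1342] top+scene [0.5871 0.034  0.1532] wrist+scene [0.5867 0.0317 0.154 ]
[[ 0.5241 -0.0682  0.164 ]] [[ 0.5549 -0.0208  0.161 ]]
```

Top+scene and wrist+scene agree: c stands at 164–166 mm and the other visible mounts at 153–159 mm. Mount a already overlaps the blade sideways, so it has to be home. I'll go down over c.

Request:
apply_moves(increments=[[-3,2,8,0,0.4,1,1],[0,0,8,0,0,0,1],[0,0,8,0,0,0,1],[0,0,7,0,0,0,1],[0,0,4,0,0,0,1],[0,0,2,0,0,0,1],[0,0,0,0,0,0,1],[0,0,0,0,0,0,1]])

```text
t: 3.2
eef_pos: [0.5222, -0.0747, 0.1699]
tool_rot: [0.0, 1.0, -0.006, -0.001]
contact_force: [0.4, 0.3, 0.2]
gripper_width: -0.004
```

```bash
python3 - <<'E'
from h import *
o=bot.get_obs();print(o["eef_pos"],o["contact_force"])
E
```

```text
[ 0.5222 -0.0747  0.1699] [0.4311 0.3194 0.2015]
```

Request:
apply_moves(increments=[[3,-5,0,0,0,0,1],[0,0,0,0,0,0,1],[0,0,0.5,0,0,0,1],[0,0,0.5,0,0,0,1],[0,0,0.5,0,0,0,1],[0,0,0.5,0,0,0,1],[0,0,0.5,0,0,0,1],[0,0,0.5,0,0,0,1]])

```text
t: 4.2
eef_pos: [0.5258, -0.0693, 0.1672]
tool_rot: [0.001, 1.0, -0.006, -0.001]
contact_force: [-0.1, 0.1, 0.1]
gripper_width: -0.002
```

```bash
python3 - <<'E'
from h import *
o=bot.get_obs();print(o["eef_pos"],o["contact_force"])
E
```

```text
[ 0.5258 -0.0693  0.1672] [-0.1461  0.0694  0.1415]
```

Well centred, and no contact yet. I'll keep going down in small steps.

Request:
apply_moves(increments=[[0,0,0.5,0,0,0,1],[0,0,0.5,0,0,0,1],[0,0,0.5,0,0,0,1],[0,0,0.5,0,0,0,1],[0,0,0.5,0,0,0,1],[0,0,0.5,0,0,0,1],[0,0,0.5,0,0,0,1],[0,0,0.5,0,0,0,1]])

```text
t: 5.2
eef_pos: [0.528, -0.0704, 0.1657]
tool_rot: [0.002, 1.0, -0.006, 0.002]
contact_force: [-1.4, -0.6, 5.7]
gripper_width: 0.002
```

```bash
python3 - <<'E'
from h import *
o=bot.get_obs();print(o["eef_pos"],o["contact_force"])
E
```

```text
[ 0.528  -0.0704  0.1657] [-1.3829 -0.6437  5.6569]
```

Contact at z≈0.166 with 5.7 N, so the force follows the step size. I'll use slightly larger steps to reach about 10 N.

Request:
apply_moves(increments=[[-0.3,0,1.0,0,0,0,1],[-0.3,0,1.0,0,0,0,1],[-0.3,0,1.0,0,0,0,1],[-0.3,0,1.0,0,0,0,1],[0,0,1.0,0,0,0,1],[0,0,1.0,0,0,0,1],[0,0,1.0,0,0,0,1],[0,0,1.0,0,0,0,1]])

```text
t: 6.2
eef_pos: [0.5337, -0.0728, 0.1657]
tool_rot: [0.004, 1.0, -0.007, 0.009]
contact_force: [-0.3, -1.8, 7.7]
gripper_width: 0.002
```

```bash
python3 - <<'E'
from h import *
o=bot.get_obs();print(o["eef_pos"],o["contact_force"])
E
```

```text
[ 0.5337 -0.0728  0.1657] [-0.2669 -1.7959  7.7075]
```

```bash
python3 - <<'E'
from h import *
plan([.5337,-.0728,.1657],0,1)
im=imaging.read_camera("wrist"); cv2.imwrite(f"pics/wrist2.png",im[:,:,::-1])
o=bot.get_obs();print(o["torque"],o["joint_torque"])
E
```

```text
pos [ 0.5337 -0.0728  0.1657] rotvec needed [ 0.46 -1.08 -0.78] world delta mm [-0. -0. -0.]
[-0.  0.  0.] [ 0.46 -1.08 -0.78]
[-0.1916  0.239   0.0381] [ -0.6888 -42.2274  -3.9105 -21.6499  -0.2183  -0.3505  -0.0252]
```

View pics/wrist2.png

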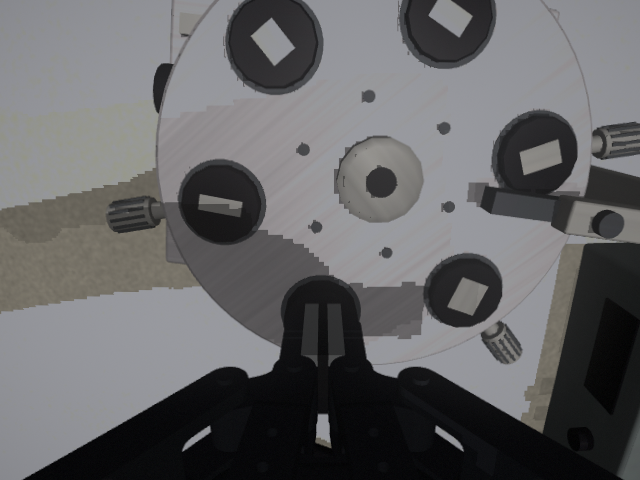

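The wrist view shows the shut fingers still on the mount's top at (320,310). The carousel was carried about 8° anticlockwise, and mount b at (463,290) is still clear of the blade at (500,197). I'll correct the tilt and sideways drift and push slightly harder.

Request:
apply_moves(increments=[[-1,-0.4,0.8,0.4,-1.0,-0.7,1],[-0.8,-0.3,1.5,0.1,-0.2,-0.1,1],[-0.8,-0.3,1.5,0.1,-0.2,-0.1,1],[-0.8,-0.3,1.5,0.1,-0.2,-0.1,1],[-0.8,-0.3,1.5,0.1,-0.2,-0.1,1],[-0.8,-0.3,1.5,0.1,-0.2,-0.1,1],[-0.8,-0.3,1.5,0.1,-0.2,-0.1,1],[-0.8,-0.3,1.5,0.1,-0.2,-0.1,1]])

```text
t: 7.25
eef_pos: [0.5363, -0.0735, 0.1643]
tool_rot: [-0.003, 1.0, 0.005, -0.002]
contact_force: [-1.8, -1.1, 9.8]
gripper_width: 0.005
```

```bash
python3 - <<'E'
from h import *
plan([.5337,-.0728,.1657],0,1)
o=bot.get_obs();print(o["contact_force"])
E
```

```text
pos [ 0.5363 -0.0735  0.1643] rotvec needed [-0.29  0.19  0.53] world delta mm [-2.6  0.7  1.4]
[-2.6 -0.7 -1.4] [-0.29  0.19  0.53]
[-1.8203 -1.0803  9.8436]
```

It's sliding at about 10 N. I'll continue with slightly larger steps.

Request:
apply_moves(increments=[[-1.3,-0.4,1.8,-0.2,0,0.4,1],[-1.3,-0.4,1.8,0,-0.1,0,1],[-1.3,-0.4,1.8,0,-0.1,0,1],[-1.3,-0.4,1.8,0,-0.1,0,1],[-1.3,-0.4,1.8,0,-0.1,0,1],[-1.3,-0.4,1.8,0,-0.1,0,1],[-1.3,-0.4,1.8,0,-0.1,0,1],[-1.3,-0.4,1.8,0,-0.1,0,1]])

```text
t: 8.25
eef_pos: [0.5361, -0.0734, 0.1607]
tool_rot: [0.003, 1.0, -0.0, 0.004]
contact_force: [-0.8, -1.6, 10.5]
gripper_width: 0.002
```

```bash
python3 - <<'E'
from h import *
plan([.5337,-.0728,.1657],0,1)
o=bot.get_obs();print(o["contact_force"])
E
```

```text
pos [ 0.5361 -0.0734  0.1607] rotvec needed [ 0.29 -0.43 -0.04] world delta mm [-2.4  0.6  5. ]
[-2.4 -0.6 -5. ] [ 0.29 -0.43 -0.04]
[-0.7558 -1.6371 10.5047]
```

Request:
apply_moves(increments=[[-1.3,-0.4,1.8,0.2,-0.4,0,1],[-1.3,-0.4,1.8,0,-0.1,0,1],[-1.3,-0.4,1.8,0,-0.1,0,1],[-1.3,-0.4,1.8,0,-0.1,0,1],[-1.3,-0.4,1.8,0,-0.1,0,1],[-1.3,-0.4,1.8,0,-0.1,0,1],[-1.3,-0.4,1.8,0,-0.1,0,1],[-1.3,-0.4,1.8,0,-0.1,0,1]])

```text
t: 9.25
eef_pos: [0.5366, -0.0735, 0.1578]
tool_rot: [0.004, 1.0, -0.002, 0.006]
contact_force: [-1.2, -1.9, 13.6]
gripper_width: 0.005
```

```bash
python3 - <<'E'
from h import *
plan([.5337,-.0728,.1657],0,1)
o=bot.get_obs();print(o["contact_force"])
E
```

```text
pos [ 0.5366 -0.0735  0.1578] rotvec needed [ 0.49 -0.71 -0.2 ] world delta mm [-2.9  0.7  7.9]
[-2.8 -0.7 -7.9] [ 0.49 -0.71 -0.2 ]
[-1.2102 -1.947  13.5973]
```

7.9 mm down and the force has risen to 13.6 N, which suggests the seat. I'll check with one more push of the same size.

Request:
apply_moves(increments=[[-0.5,-0.3,0,0.3,-0.5,0,1],[-1,-0.4,1.2,0,-0.1,0,1],[-1,-0.4,1.5,0,-0.1,0,1],[-1,-0.4,1.7,0,-0.1,0,1],[-1,-0.4,1.8,0,-0.1,0,1],[-1,-0.4,1.8,0,-0.1,0,1],[-1,-0.4,1.8,0,-0.1,0,1],[-1,-0.4,1.8,0,-0.1,0,1]])

```text
t: 10.25
eef_pos: [0.5402, -0.0741, 0.1579]
tool_rot: [0.005, 1.0, -0.003, 0.007]
contact_force: [-1.4, -2.5, 14.3]
gripper_width: -0.003
```

```bash
python3 - <<'E'
from h import *
plan([.5337,-.0728,.20],0,1)
o=bot.get_obs();print(o["contact_force"])
E
```

```text
pos [ 0.5402 -0.0741  0.1579] rotvec needed [ 0.6  -0.85 -0.37] world delta mm [-6.5  1.3 42.1]
[ -5.9  -0.9 -42.2] [ 0.6  -0.85 -0.37]
[-1.4408 -2.5414 14.2719]
```

It has stopped at z=0.1579 at the same force, so it's seated. I'll lift off straight up and look.

Request:
apply_moves(increments=[[0,0,-3,0,0,0,1],[0,0,-6,0.3,-0.4,0,1],[0,0,-12,0.3,-0.4,-0.4,1],[0,10,-15,0,0,0,1],[0,25,-12,0,0,0,1],[0,20,0,0,0,0,1],[0,5,0,0,0,0,1],[0,0,0,0,0,0,1]])

```text
t: 11.25
eef_pos: [0.5398, -0.1371, 0.2103]
tool_rot: [-0.001, 1.0, 0.0, -0.0]
contact_force: [-0.1, 0.2, 0.4]
gripper_width: -0.004
```

```bash
python3 - <<'E'
from h import *
cw=imaging.get_calibration("wrist")
for n in("wrist","scene","top"):
    im=imaging.read_camera(n); cv2.imwrite(f"pics/{n}3.png",im[:,:,::-1])
    if n=="scene": cv2.imwrite("pics/scene3z.png",cv2.resize(im[170:330,215:385,::-1],None,fx=3.7,fy=3.7,interpolation=cv2.INTER_CUBIC))
    if n=="top": cv2.imwrite("pics/top3z.png",cv2.resize(im[165:340,270:430,::-1],None,fx=3.4,fy=3.4,interpolation=cv2.INTER_CUBIC))
o=bot.get_obs();print(o["eef_pos"],o["contact_force"],o["t"])
E
```

```text
[ 0.5398 -0.1361  0.21  ] [-0.7588 -0.1379 -0.0827] 11.4
```

View pics/wrist3.png

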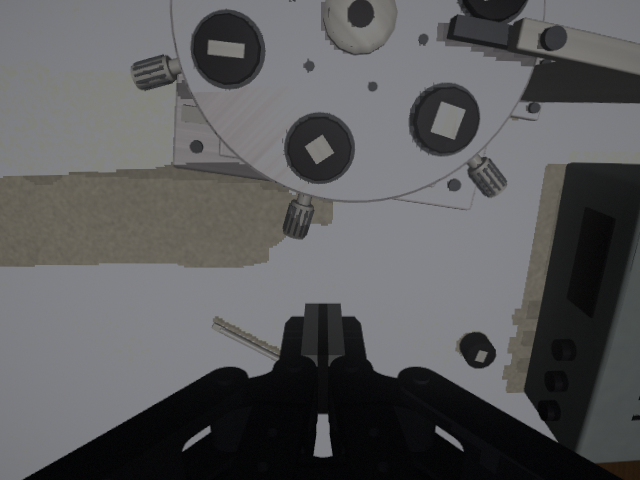

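View pics/scene3z.png

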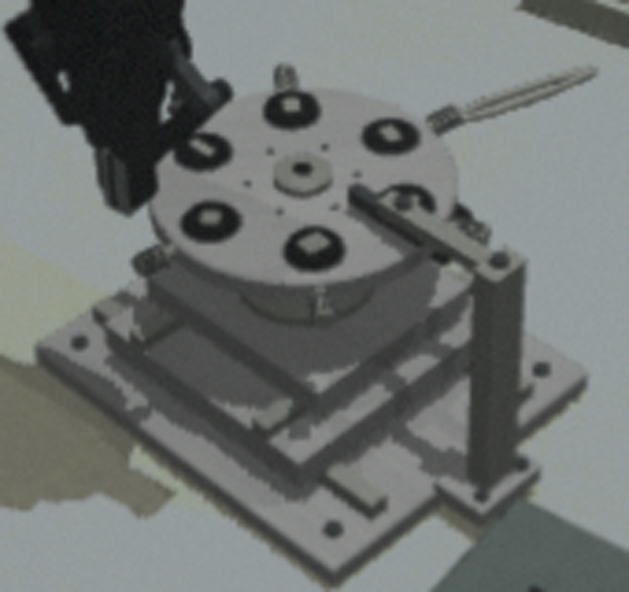

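View pics/top3z.png

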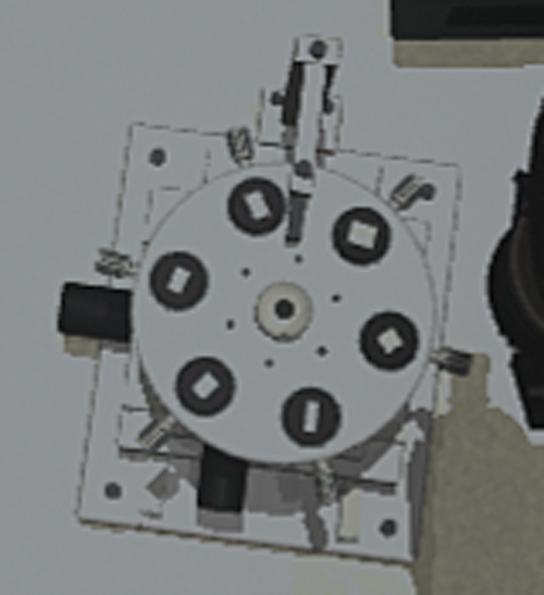

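The wrist view shows the pressed mount at (320,148) with its plunger at (298,217). In the scene zoom the same mount, at (210,218), now looks like its neighbours. I'll measure the height and the carousel angle.

```bash
python3 - <<'E'
from h import *
ct=imaging.get_calibration("top");cs=imaging.get_calibration("scene");cw=imaging.get_calibration("wrist")
T=lambda x,y:(270+x/3.4-.35,165+y/3.4-.35); S=lambda x,y:(215+x/3.7-.36,170+y/3.7-.36)
print("c",tri([(ct,T(391,341)),(cs,S(210,217))]),tri([(cw,(320,150)),(cs,S(210,217))]))
print("b",tri([(ct,T(362,236)),(cs,S(314,242))]),tri([(cw,(448,120)),(cs,S(314,242))]))
print("d",tri([(ct,T(312,416)),(cs,S(204,148))]))
P=onz(cw,(298,218),.148)[0];print("plunger c wrist",P,"hub",onz(cw,(360,13),.161)[0], "plunger b",onz(cw,(488,177),.148)[0])
P=onz(ct,T(456,361),.148)[0];print("plunger c top",P)
plan([.470,-.121,.135],0,1)
E
```

```text
c [ 0.5386 -0.0755  0.1562] [ 0.5378 -0.0752  0.1555]
b [ 0.5968 -0.0612  0.1578] [ 0.5965 -0.0612  0.1577]
d [ 0.4984 -0.0313  0.1555]
plunger c wrist [ 0.5268 -0.1102  0.148 ] hub [ 0.555  -0.0169  0.161 ] plunger b [ 0.6228 -0.0885  0.148 ]
plunger c top [ 0.5285 -0.1115  0.148 ]
pos [ 0.5398 -0.1361  0.21  ] rotvec needed [-0.08  0.03  0.14] world delta mm [-69.8  15.1 -75. ]
[-69.7 -15.2  75.1] [-0.08  0.03  0.14]
```

c now stands at 156 mm, 8 mm lower and level with its neighbours. The axis is at about (0.556, -0.0175) and c's plunger is at about -107°. I'll let the shut fingers down at (0.470, -0.119), behind that plunger.

Request:
apply_moves(increments=[[-30,-5,5,0,0,0,1],[-30,-6,10,0,0,0,1],[-10,-6,20,0,0,0.1,1],[0,0,20,0,0,0,1],[0,0,15,0,0,0,1],[0,0,4,0,0,0,1],[0,0,1,0,0,0,1],[0,0,0,0,0,0,1]])

```text
t: 12.4
eef_pos: [0.4692, -0.1135, 0.1337]
tool_rot: [-0.001, 1.0, 0.005, 0.001]
contact_force: [-0.3, 0.6, -0.6]
gripper_width: 0.002
```

```bash
python3 - <<'E'
from h import *
plan([.470,-.1185,.135],0,1)
cw=imaging.get_calibration("wrist")
im=imaging.read_camera("wrist"); cv2.imwrite(f"pics/wrist4.png",im[:,:,::-1])
o=bot.get_obs();print(o["contact_force"],o["q"])
E
```

```text
pos [ 0.4692 -0.1135  0.1337] rotvec needed [-0.16 -0.07  0.53] world delta mm [ 0.8 -5.   1.3]
[ 0.8  5.  -1.4] [-0.16 -0.07  0.53]
[ 0.5792 -1.3116  0.6746] [ 0.4954  0.3268 -0.4528  2.0731  0.1968  0.781  -0.0676]
```

View pics/wrist4.png

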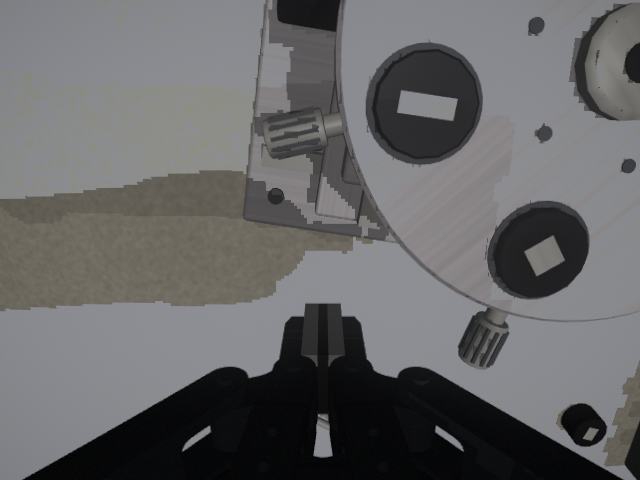

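The finger is left of the plunger, which is at (485,338), and clear of the rim. I'll fix the radial offset first.

Request:
apply_moves(increments=[[0,4,0,0,0,0.5,1],[0,3,0,0,0,0,1],[0,0,0,0,0,0,1],[0,0,0,0,0,0,1],[0,0,0,0,0,0,1],[0,0,0,0,0,0,1],[0,0,0,0,0,0,1],[0,0,0,0,0,0,1]])

```text
t: 13.45
eef_pos: [0.4699, -0.1214, 0.1346]
tool_rot: [-0.001, 1.0, -0.0, 0.002]
contact_force: [-0.2, -0.1, 0.3]
gripper_width: 0.001
```

```bash
python3 - <<'E'
from h import *
plan([.470,-.121,.135],0,1)
E
```

```text
pos [ 0.4699 -0.1214  0.1346] rotvec needed [-0.13 -0.18 -0.04] world delta mm [0.1 0.4 0.4]
[ 0.1 -0.4 -0.4] [-0.13 -0.18 -0.04]
```

In position. Now the spin: a ramped tangential push that runs straight out past the plunger tips and up.

Request:
apply_moves(increments=[[10,0,0,0,0,0,1],[16,0,0,0,0,0,1],[24,0,0,0,0,0,1],[32,0,0,0,0,0,1],[38,0,0,0,0,0,1],[40,2,0,0,0,0,1],[20,22,-15,0,0,0,1],[0,25,-25,0,0,0,1]])

```text
t: 14.45
eef_pos: [0.6617, -0.168, 0.1724]
tool_rot: [-0.002, 1.0, 0.002, 0.001]
contact_force: [-0.2, -0.3, -0.0]
gripper_width: 0.003
```

```bash
python3 - <<'E'
from h import *
for i in range(3):
    o=bot.get_obs();im=imaging.read_camera("top"); cv2.imwrite(f"pics/spin{i}.png",im[:,:,::-1]); print(o["t"],o["eef_pos"],o["contact_force"])
a=np.hstack([cv2.imread(f"pics/spin{i}.png")[165:340,260:440] for i in range(3)])
cv2.imwrite("pics/spinz.png",cv2.resize(a,(800,259),interpolation=cv2.INTER_CUBIC))
E
```

```text
14.45 [ 0.6617 -0.168   0.1724] [-0.2038 -0.2694 -0.0106]
14.5 [ 0.6629 -0.1734  0.1765] [ 1.0693 -3.5087  2.0907]
14.55 [ 0.6624 -0.1723  0.1755] [ 0.8715 -0.7668  0.271 ]
```

View pics/spinz.png

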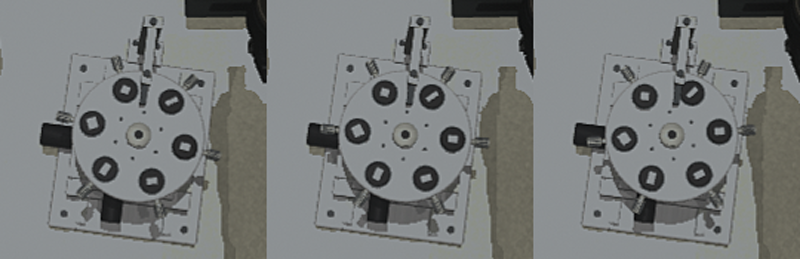

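It's turning at about 9.5° per 0.05 s, roughly 3.3 rad/s, with the finger clear of it. I'll back off gently and let it run.

Request:
apply_moves(increments=[[-5,5,-10,0,0,0,1],[-8,8,-10,0,0,0,1],[-8,8,-10,0,0,0,1],[-8,8,-10,0,0,0,1],[-8,8,-5,0,0,0,1],[-5,5,0,0,0,0,1],[0,0,0,0,0,0,1],[0,0,0,0,0,0,1]])

```text
t: 15.6
eef_pos: [0.6145, -0.2123, 0.2199]
tool_rot: [-0.002, 1.0, 0.001, 0.001]
contact_force: [-0.2, 0.5, 0.9]
gripper_width: 0.003
```

Request:
apply_moves(increments=[[0,0,0,0,0,0,1],[0,0,0,0,0,0,1],[0,0,0,0,0,0,1],[0,0,0,0,0,0,1],[0,0,0,0,0,0,1],[0,0,0,0,0,0,1],[0,0,0,0,0,0,1],[0,0,0,0,0,0,1]])

```text
t: 16.6
eef_pos: [0.615, -0.2109, 0.2191]
tool_rot: [-0.003, 1.0, 0.002, 0.0]
contact_force: [0.3, 0.1, 0.6]
gripper_width: 0.0
```

Request:
apply_moves(increments=[[0,0,0,0,0,0,1],[0,0,0,0,0,0,1],[0,0,0,0,0,0,1],[0,0,0,0,0,0,1],[0,0,0,0,0,0,1],[0,0,0,0,0,0,1],[0,0,0,0,0,0,1],[0,0,0,0,0,0,1]])

```text
t: 17.6
eef_pos: [0.615, -0.2109, 0.2191]
tool_rot: [-0.003, 1.0, 0.002, 0.0]
contact_force: [0.1, 0.0, 0.5]
gripper_width: -0.0
```

```bash
cat > spin.py <<'E'
from h import *
import sys
tag=sys.argv[1]
for i in range(3):
    t=bot.get_obs()["t"];im=imaging.read_camera("top"); cv2.imwrite(f"pics/{tag}{i}.png",im[:,:,::-1]); print(t)
print(bot.get_obs()["eef_pos"])
a=np.hstack([cv2.imread(f"pics/{tag}{i}.png")[165:340,260:440] for i in range(3)])
cv2.imwrite(f"pics/{tag}z.png",cv2.resize(a,(800,259),interpolation=cv2.INTER_CUBIC))
E
python3 spin.py sB
```

```text
17.6
17.65
17.7
[ 0.615  -0.211   0.2191]
```

View pics/sBz.png

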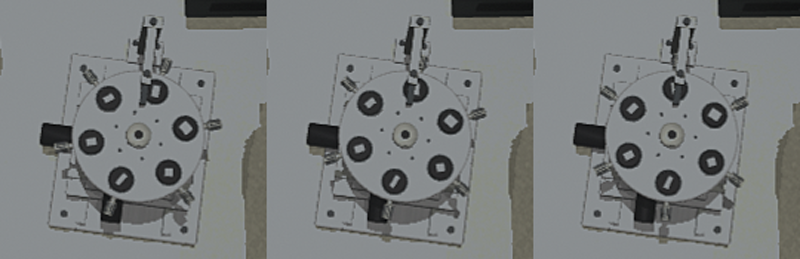

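Three seconds after release it still runs at about 2.9 rad/s, in the same direction, with nothing touching it. I'll wait past six seconds with some margin.

Request:
apply_moves(increments=[[0,0,0,0,0,0,1],[0,0,0,0,0,0,1],[0,0,0,0,0,0,1],[0,0,0,0,0,0,1],[0,0,0,0,0,0,1],[0,0,0,0,0,0,1],[0,0,0,0,0,0,1],[0,0,0,0,0,0,1]])

```text
t: 18.75
eef_pos: [0.6149, -0.2109, 0.2191]
tool_rot: [-0.003, 1.0, 0.002, 0.0]
contact_force: [-0.1, -0.4, -0.1]
gripper_width: 0.002
```

Request:
apply_moves(increments=[[0,0,0,0,0,0,1],[0,0,0,0,0,0,1],[0,0,0,0,0,0,1],[0,0,0,0,0,0,1],[0,0,0,0,0,0,1],[0,0,0,0,0,0,1],[0,0,0,0,0,0,1],[0,0,0,0,0,0,1]])

```text
t: 19.75
eef_pos: [0.615, -0.211, 0.2191]
tool_rot: [-0.003, 1.0, 0.002, 0.0]
contact_force: [0.4, 0.0, -0.5]
gripper_width: -0.001
```

Request:
apply_moves(increments=[[0,0,0,0,0,0,1],[0,0,0,0,0,0,1],[0,0,0,0,0,0,1],[0,0,0,0,0,0,1],[0,0,0,0,0,0,1],[0,0,0,0,0,0,1],[0,0,0,0,0,0,1],[0,0,0,0,0,0,1]])

```text
t: 20.75
eef_pos: [0.615, -0.211, 0.2191]
tool_rot: [-0.003, 1.0, 0.002, 0.0]
contact_force: [-0.3, 0.0, -0.1]
gripper_width: 0.0
```

Request:
apply_moves(increments=[[0,0,0,0,0,0,1],[0,0,0,0,0,0,1],[0,0,0,0,0,0,1],[0,0,0,0,0,0,1],[0,0,0,0,0,0,1],[0,0,0,0,0,0,1],[0,0,0,0,0,0,1],[0,0,0,0,0,0,1]])

```text
t: 21.75
eef_pos: [0.615, -0.211, 0.2191]
tool_rot: [-0.003, 1.0, 0.002, 0.0]
contact_force: [-0.5, 0.4, 0.1]
gripper_width: 0.001
```

```bash
python3 spin.py sC; python3 -c "
import sys;from h import *
cv2.imwrite('pics/sceneE.png',imaging.read_camera('scene')[:,:,::-1])"
```

```text
21.75
21.8
21.85
[ 0.615  -0.211   0.2191]
```

View pics/sCz.png

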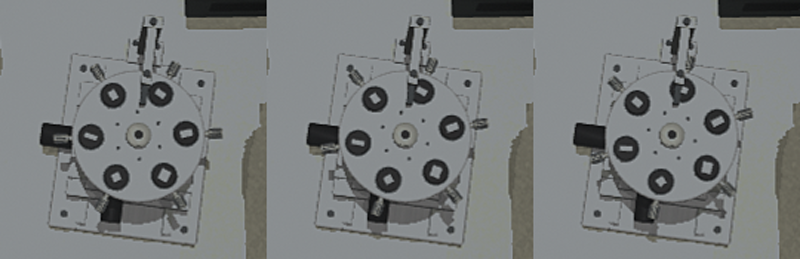

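View pics/sceneE.png

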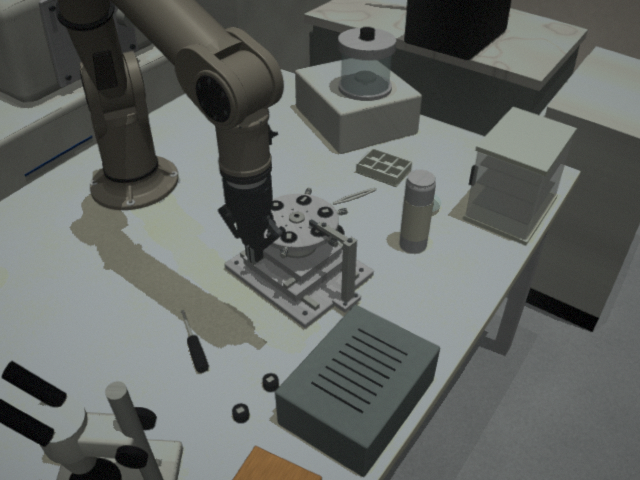

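At t=21.8, about 7.5 s after release, it still turns at about 2.5 rad/s. The bystanders are where they were. One more second for margin, then I'll hand in.

Request:
apply_moves(increments=[[0,0,0,0,0,0,1],[0,0,0,0,0,0,1],[0,0,0,0,0,0,1],[0,0,0,0,0,0,1],[0,0,0,0,0,0,1],[0,0,0,0,0,0,1],[0,0,0,0,0,0,1],[0,0,0,0,0,0,1]])

```text
t: 22.95
eef_pos: [0.615, -0.211, 0.2191]
tool_rot: [-0.003, 1.0, 0.002, 0.0]
contact_force: [-0.1, 0.1, -0.4]
gripper_width: 0.003
```

```bash
python3 -c "
from station import bot
print(bot.get_obs()['t']); print(bot.hand_in())"
```

```text
22.95
the job is handed in; nothing more can be done
None
```

The proud mount is pressed home, the carousel was spun and ran free under the gauge, and I handed the job in at t = 22.95 s.

- **Finding it:** I found the proud mount by eye, from heights measured across two camera views, so the carousel was never knocked on the gauge. It stood at about 165 mm; the four others I could measure stood at 153–159 mm. The sixth mount was partly hidden by the gauge. I took it as home because it already reached under the blade without touching it.
- **Pressing:** It slid down 7.8 mm at about 10 N and stopped dead on its seat. The highest reading at the end of a move was 14.3 N, and a second push of the same size did not move it further. Afterwards the cameras put its top at about 156 mm.
- **Spin:** I pushed one plunger round and moved the arm clear. The carousel turned at about 3.3 rad/s just after release, 2.9 rad/s at 3 s and 2.5 rad/s at about 7.5 s. It ran untouched for about 8.5 s before I handed in, far above the limit of 0.79 rad/s.
- **Disagreements:** The first top-and-wrist height estimates (134–195 mm) were unreliable, so I used only the top+scene and wrist+scene pairs. While I pressed, friction under the fingertip turned the carousel about 13–16° anticlockwise. No mount reached the blade as a result.

In the last picture, looked at by eye only, nothing else on the bench had moved.

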